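Clear and close the sliding hatch of a beam enclosure

TASK

Take the steel post that stands up through the opening of the grey optics enclosure, and stand it upright in the grey parts tray. Then push the enclosure's sliding hatch shut along its track, past the resistance of the spring catch and rubber seal, until the catch has dropped behind the ridge and holds the hatch shut by itself. Do not force it: push with no more than about 25 N, leave the jar, screwdriver and magnetic base where they are, and let go of everything at the end.

Things in the scene. Friction and masses are not known exactly. Their poses are not given: they have to be found in the camera images.
- enclosure: Fixed grey sheet-metal box, 170 (x) x 340 (y) x 107 mm high; origin at the centre of its underside. Its y axis is the track; the hatch closes toward +y. The hatch runs on ledges 95 mm above the bench, under side lips (tops at 107 mm) that leave its middle 132 mm bare.
- opening (a point): Centre of the opening in the enclosure's top, at ledge height (95 mm above the bench), 70 mm toward +y from the enclosure's centre; the opening is 124 (x) x 160 mm (y), its -y part covered by the open hatch. The floor inside is 6 mm above the bench.
- hatch: Loose aluminium plate 150 x 150 x 6 mm, about 0.35 kg, captive in the track with 1 to 2 mm of play; origin at the centre of its underside, axes as the enclosure's. It starts 105 to 135 mm open; shut, its origin is at y = +73 mm in the enclosure frame, give or take 12 mm with the end block. A 5 mm high ridge runs across it 11 mm behind its front (+y) edge, for the catch.
- pull (a point): Centre of the black upright pull on the hatch: 60 mm wide (x), 10 mm thick (y), 30 mm tall (101 to 131 mm above the bench), 45 mm behind (-y) the hatch's centre; 25 mm of bare plate lie behind it. Pushing takes 1 to 2 N on the free run, 6 to 9 N where the ridge lifts the catch, then 5 to 14 N on the seal. Let go too early, the seal pushes the hatch back.
- end_block (a point): Nominal place of the solid stop at the +y end of the track: 150 mm toward +y from the enclosure's centre, at ledge height. The real stop is clamped up to 12 mm either side of it (unknown: feel for it). A rubber seal stands 6 mm proud of the stop, about 2.2 N/mm. Over it, an aluminium catch housing 58 mm wide, up to about 131 mm above the bench.
- catch (a joint): Steel spring catch on the end block, vertical travel in m: 0 = down (hatch away, or latched behind its ridge), about 0.004 while the ridge is under it. It drops some 2 mm before the solid stop; at the solid stop the force rises steeply. A push at 15 mm/s or less over the last 45 mm, stopped when the force has risen by 15 to 17 N, latches it.
- post_center (a point): Centre (half-way up) of the loose steel post: stem 12.7 mm diameter, 190 mm tall in all, round foot 36 mm diameter x 12 mm, 0.22 kg; z along the stem. It stands on the floor inside the enclosure: its top is 196 mm above the bench, and what shows above 110 mm can be gripped from above. Its foot must rise over 110 mm to come out.
- tray: Fixed grey open parts tray 120 (x) x 130 (y) x 25 mm high, walls 4 mm, inner floor 4 to 5 mm above the bench; empty; origin at the centre of its underside.
- magbase: Bystander: magnetic base, dark block 50 x 60 x 50 mm with a thin steel rod to 130 mm; origin under it.
- jar: Bystander: amber glass jar 56 mm diameter, 75 mm high; origin under it.
- driver: Bystander: screwdriver lying on the bench, 170 mm long along its x; origin under it.
Mind the look-alikes: they are no part of the job. Leave any green or purple look-alike of the hatch alone. Leave any blue look-alike of the tray alone.

How it is judged:
On the way, in this order (a step that is already met when the one before it is completed fails the run):
1. the post stands upright in the tray, let go (x of post_center in the frame of tray between -0.056 and 0.056 m and y of post_center in the frame of tray between -0.061 and 0.061 m and height (world z) of post_center below 0.104 m and angle between post_center's own z axis and vertical below 0.15 rad and contact force between the fingers and post below 0.1 N), for 0.2 s.
2. the hatch is pushed home and the catch has dropped behind its ridge (y of hatch in the frame of enclosure above 0.057 m and contact force between hatch and seal_c0 above 1.5 N and value of joint catch below 0.0015 m), for 0.2 s.
At the end, for the whole second after the job is handed in: The post stands upright (within 0.15 rad) inside the tray on its floor, let go; the hatch is shut: catch down behind its ridge (below 1.5 mm), seal squeezed with over 1.5 N, origin beyond y = 57 mm in the enclosure frame, at rest and released (all of step 1 and all of step 2 and linear speed of hatch below 0.01 m/s and contact force between the fingers and hatch below 0.1 N); the robot touches nothing.
It fails at once if the hatch was driven against the solid stop behind the seal with more than 12 N (a push of about 25 N in all) (contact force between hatch and strike_c0 above 12 N).
It fails at once if the hatch was pushed or jammed in its frame with more than 60 N in all (contact force between hatch and enclosure above 60 N).
It fails at once if the magnetic base was moved by more than 30 mm (distance of magbase from where it was at the start of the episode above 0.03 m).
It fails at once if the jar was moved by more than 30 mm (distance of jar from where it was at the start of the episode above 0.03 m).
It fails at once if the screwdriver was moved by more than 30 mm (distance of driver from where it was at the start of the episode above 0.03 m).
It also fails if it takes over 58 s, if anything falls off the work surface, if the arm or the gripper's body presses on something with over 40 N, if the wrist force passes 120 N, or if a joint passes its speed limit or range.

ROBOT

A 6-joint arm with a two-finger parallel gripper is mounted at the origin on the work surface. World frame = base frame: x ahead of the robot, y to its left, z up, the work surface at z = 0. Lengths are in m, angles in rad, forces in N, time in s.
With the tool pointing down it reaches from about 0.4 to 0.825 m from the base axis. Payload 7 kg.
Tool frame: the origin (TCP) lies on the mounting face of the last link; the fingertips stand 173 mm ahead of it and the grasp point (between the pads) lies 155 mm ahead of it; z points along the fingers, y is the line along which they close (so a half turn about z gives the same grasp; the last joint's range is limited). The gripper opens to 85 mm and grips with 20 to 120 N. Pads are 22 mm wide; open, the fingers measure 114 mm over their backs; the gripper's body (76 mm by 85 mm) begins 54 mm behind the grasp point. The pads swing forward as they close: fully open they stand 13 mm farther back than shut.
Start: joints at [1.426, 0.359, 0.012, 0, -1.224, -0.288], TCP at [0.283, 0.613, 0.405] pointing down, gripper open.
Joint ranges: [-3.07, 3.07], [-1.43, 2.12], [-1.02, 1.25], [-3.03, 1.67], [-3.05, -0], [-3.03, 3.03]. Speed limits (rad/s): [2.39, 2.39, 3.01, 3.14, 3.14, 3.14].

INTERFACE

Orientations are given as a unit quaternion [w, x, y, z].
In Python, from station import robot gives the robot as it stands.
- The arm moves only by the tool move_arm, never from a script. Its argument "moves" is a list of rows, each a list of 6 numbers: the shift along the tool's x, y, z as a fraction of full scale, then the turn, a rotation vector about the tool's x, y, z as a fraction of full scale. In form: [[tx, ty, tz, rx, ry, rz], ...]. A call has 1 to 8 rows; each row is the pose to reach, as a shift and turn from the pose commanded when the call began, along the tool's axes at that moment, turning the shorter way round; what a row does not reach only later rows make up. Full scale, the value 1, is 0.15 m for a shift and 180 degrees for a turn. A row lasts 1/10 s, in which the tool goes at most 50 mm and 8.59 degrees, less where a joint would pass 70% of its speed; a pose out of reach is approached as far as the arm can. A call with a number of a shift or a turn outside -1 to 1 is refused whole. A call with a gripper value outside its range is refused whole. "jaw" is the closure in counts, from 0 (fully open) to 255 (shut), set as the call begins (left out, the last holds). The fingers move at their own pace and stop on an object; "newtons" is the grip in N (left out, the last holds). Time passes only in rows, so rows that repeat a pose let the fingers close. It gives the time, the measured TCP pose, the force, the opening and the grip force at its end, in the units of the state.
- robot.state(): the state, without advancing time (a new reading comes with each control period).
- robot.snapshot(name): name is "side" or "top"; returns the picture (400x640x3 uint8, blue, green, red); there is no depth.
- robot.camera_model(name): a dict with "intrinsics" (3x3 intrinsics, pixels), "distortion" ([k1, k2, p1, p2, k3] as OpenCV has them; the pictures are not rectified), "rvec" (rotation vector, rad) and "tvec" (3), from world to camera coordinates, as OpenCV has them. Camera axes: x right, y down, z forward; pixel columns grow to the right and rows downward; lengths in m; the calibration is good to about 2 mm. A picture is of the moment at which its call begins. camera_model takes no time and is no camera call.
- robot.sign_off(): hands the job in; it is judged then, once.
The state is a dict: "clock": time; "joint_pos": joint angles; "joint_velocities": joint speeds; "joint_torque": joint torques, N m; "position": TCP position; "ee_rot": TCP orientation; "force": force on the tool from outside, world axes, zero at the start; "torque": the same for the moment, N m; "width": finger opening in m; "finger_force": force on a finger pad.
Only numpy, scipy, OpenCV 4.12 (cv2) and the standard library are available. Lean on these libraries where they do the work, as an engineer would, in place of code of your own. Each camera call takes 0.05 s, during which the arm holds its last target. There are 200 camera calls.

## Working session

There is one attempt and no reset: what is moved stays moved. The work goes in short steps, Python scripts to look and compute and a tool call to move; the robot and the scene stay as the last step left them, time stands still between calls to the robot, and variables do not carry over. Pictures are saved under pics/ and viewed, at most 10 in all, crops included, and the job is handed in when it is done.

Besides the shell and the picture viewer there is one more tool, called after ">>>" as name(argument=value, ...), one argument or row to a line, values as JSON. move_arm: Moves the arm, as the interface text tells. Shift numbers are shares of 0.15 m and turn numbers shares of 180 degrees, none past 1 either way. Its arguments: {"type":"object","properties":{"moves":{"type":"array","items":{"type":"array","items":{"type":"number"}}},"jaw":{"type":"number"},"newtons":{"type":"number"}},"required":["moves"]}

```bash
mkdir -p pics; ls; python3 - <<'E'
from station import robot
import cv2
s=robot.state(); print(s['clock'],s['position'],s['ee_rot'],s['force'])
for n in('side','top'):
    im=robot.snapshot(n); cv2.imwrite(f'pics/{n}0.png',im); m=robot.camera_model(n); print(n,m)
E
```

```text
pics
0.0 [0.28299556 0.61259713 0.40374966] [ 8.40309693e-04  9.76671438e-01 -2.14737482e-01 -1.00501340e-04] [ 0.29110992  0.24351003 -0.50702289]
side {'intrinsics': array([[404.67177853,   0.        , 315.41191437],
       [  0.        , 404.67177853, 195.60536001],
       [  0.        ,   0.        ,   1.        ]]), 'distortion': array([-0.09085492,  0.        ,  0.        ,  0.        ,  0.        ]), 'rvec': array([ 0.16976728, -2.82166289,  1.23373121]), 'tvec': array([0.5081814 , 0.11444053, 0.96287169])}
top {'intrinsics': array([[460.29069772,   0.        , 313.9589695 ],
       [  0.        , 460.29069772, 195.50528131],
       [  0.        ,   0.        ,   1.        ]]), 'distortion': array([0.02640173, 0.        , 0.        , 0.        , 0.        ]), 'rvec': array([ 2.1773245 , -2.17055068,  0.12279677]), 'tvec': array([-1.18517176e-03,  5.16098150e-01,  1.39614180e+00])}
```

View pics/top0.png

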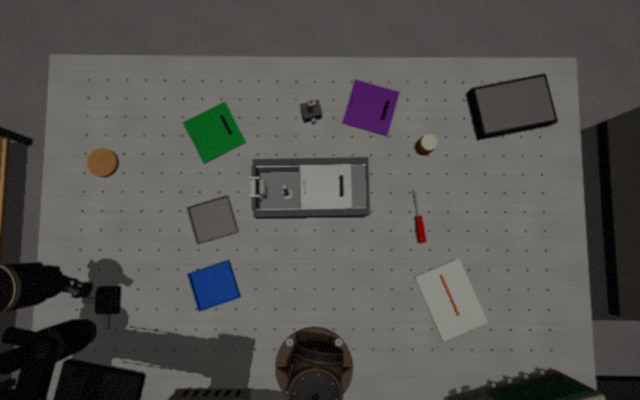

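View pics/side0.png

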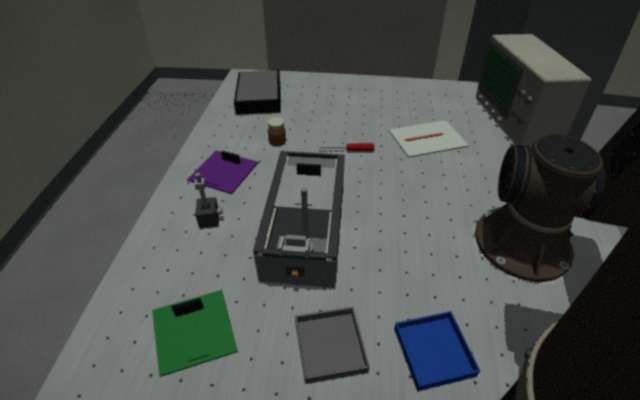

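Top view: the grey enclosure is at (310,187), with the post at (287,190), the white hatch at (325,187) and its pull at (341,186). The grey tray is at (213,219).

The look-alikes are the blue tray at (214,285), the green plate at (214,132) and the purple plate at (371,108). The magbase at (311,111) has a rod that could pass for a post. I choose the post inside the enclosure and the grey tray, and check them in a crop.

```bash
cat > h.py <<'E'
import cv2,numpy as np
from station import robot
C={}
def cam(n):
    if n not in C:
        m=robot.camera_model(n);R=cv2.Rodrigues(m['rvec'])[0];C[n]=(m['intrinsics'],m['distortion'],R,np.array(m['tvec']),m['rvec'])
    return C[n]
def ray(n,px):
    K,d,R,t,_=cam(n);u=cv2.undistortPoints(np.array([[px]],float),K,d)[0,0]
    return -R.T@t,R.T@np.array([u[0],u[1],1])
def plane(n,px,z):
    o,v=ray(n,px);return o+v*(z-o[2])/v[2]
def tri(p1,p2):
    (a,u),(b,v)=ray('top',p1),ray('side',p2)
    s=np.linalg.lstsq(np.c_[u,-v],b-a,rcond=None)[0]
    return (a+u*s[0]+b+v*s[1])/2,np.linalg.norm(a+u*s[0]-b-v*s[1])
def proj(n,p):
    K,d,R,t,r=cam(n);return cv2.projectPoints(np.array([p],float),r,t,K,d)[0][0,0]
E
python3 - <<'E'
import cv2,numpy as np
from h import *
t=cv2.imread('pics/top0.png');s=cv2.imread('pics/side0.png')
a=cv2.resize(t[145:255,180:380],None,fx=4,fy=4,interpolation=cv2.INTER_CUBIC)
cv2.imwrite('pics/c1.png',cv2.convertScaleAbs(a,alpha=1.4))
b=cv2.resize(s[140:390,250:380],None,fx=2.4*1,fy=2.4,interpolation=cv2.INTER_CUBIC)
cv2.imwrite('pics/c2.png',cv2.convertScaleAbs(b,alpha=1.4))
print(t[219,213],t[187,325],t[200,285],s[340,330])
for n,px,z in(('top',(287,190),.196),('top',(213,219),.02),('top',(310,187),.107)):print(plane(n,px,z))
E
```

```text
[80 82 87] [133 137 136] [88 90 88] [80 81 82]
[0.51349127 0.07562002 0.196     ]
[0.44294408 0.31083356 0.02      ]
[0.53275136 0.01289569 0.107     ]
```

View pics/c1.png

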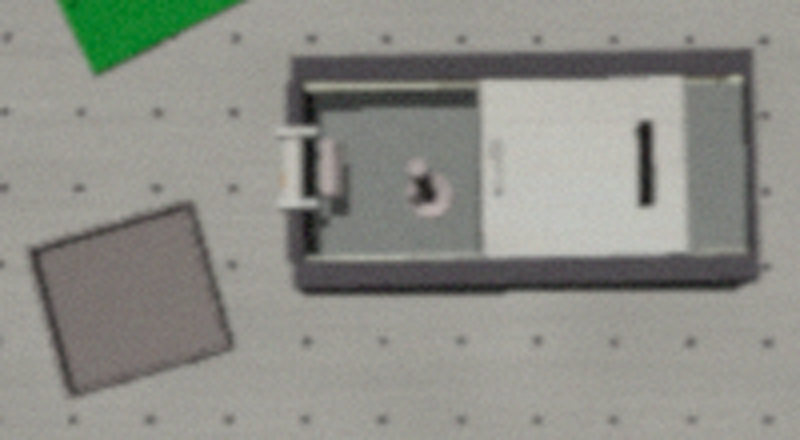

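View pics/c2.png

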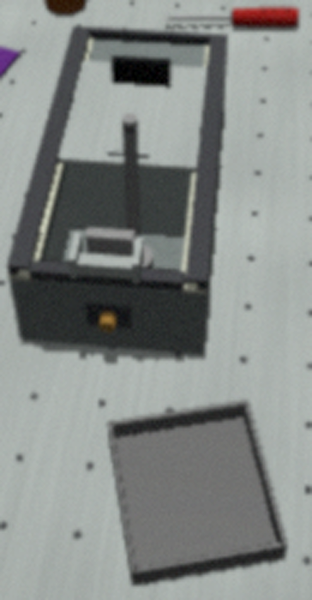

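The crops confirm the choice. In the top crop the post top is at (416,167) and its foot at (432,193), with the grey tray's corners at (34,248), (192,204), (232,348) and (72,396). In the side crop the post top is at (130,119). The hatch is white with a black pull at (645,163).

```bash
python3 - <<'E'
from h import *
T=lambda x,y:(180+(x+.5)/4-.5,145+(y+.5)/4-.5)
S=lambda x,y:(250+(x+.5)/2.4-.5,140+(y+.5)/2.4-.5)
print('cam',ray('top',(0,0))[0],ray('side',(0,0))[0])
print('post',tri(T(416,167),S(130,119)),plane('top',T(416,167),.196),plane('side',S(130,119),.196),'foot',plane('top',T(432,193),.018))
for z,P in((.025,[(34,248),(192,204),(232,348),(72,396)]),(.107,[(292,58),(752,50),(758,282),(300,290)])):
    Q=np.array([plane('top',T(*p),z) for p in P]);print(Q.round(4),Q.mean(0),[np.linalg.norm(Q[i]-Q[i-1]) for i in range(4)])
Q=np.array([plane('side',S(*p),.025) for p in[(109,428),(246,403),(286,549),(134,580)]]);print('tray side',Q.mean(0))
Q=np.array([plane('side',S(*p),.107) for p in[(78,32),(226,38),(208,272),(12,270)]]);print('enc side',Q.round(4),Q.mean(0))
print('pull top',plane('top',T(645,163),.131),[plane('top',T(645,y),.131) for y in(121,206)],'hatch edges',plane('top',T(480,168),.101),plane('top',T(686,168),.101))
print('pull side',plane('side',S(141,57),.131),'housing',plane('top',T(298,168),.131))
from scipy.spatial.transform import Rotation as R
s=robot.state();q=s['ee_rot'];print(R.from_quat([*q[1:],q[0]]).as_matrix().round(4))
E
```

```text
cam [0.37092487 0.01532885 1.44144039] [0.42032659 0.68674089 0.74174077]
post (array([0.52341771, 0.08490157, 0.19576423]), np.float64(5.9434985899997324e-06)) [0.52339184 0.08488859 0.196     ] [0.52337018 0.0851617  0.196     ] foot [0.52487993 0.08221905 0.018     ]
[[0.4805 0.3868 0.025 ]
 [0.5149 0.2667 0.025 ]
 [0.4043 0.2338 0.025 ]
 [0.3676 0.3545 0.025 ]] [0.44180486 0.31042534 0.025     ] [np.float64(0.11744957979478927), np.float64(0.12487336064485911), np.float64(0.11543904480725994), np.float64(0.12614637305625748)]
[[ 0.6144  0.1814  0.107 ]
 [ 0.6219 -0.1563  0.107 ]
 [ 0.4511 -0.1591  0.107 ]
 [ 0.4443  0.1729  0.107 ]] [0.53293254 0.00971748 0.107     ] [np.float64(0.17033398897708074), np.float64(0.33780101143708446), np.float64(0.17079380217839796), np.float64(0.3320707258962601)]
tray side [0.44355473 0.3199006  0.025     ]
enc side [[ 0.6171 -0.1472  0.107 ]
 [ 0.4562 -0.1545  0.107 ]
 [ 0.4478  0.1693  0.107 ]
 [ 0.6114  0.1867  0.107 ]] [0.53309653 0.01356922 0.107     ]
pull top [ 0.53487906 -0.07565574  0.131     ] [array([ 0.56531119, -0.07575626,  0.131     ]), array([ 0.50386744, -0.0755511 ,  0.131     ])] hatch edges [0.53446802 0.04330976 0.101     ] [ 0.53505088 -0.10782892  0.101     ]
pull side [ 0.53817865 -0.0811255   0.131     ] housing [0.53029169 0.17286837 0.131     ]
[[ 9.078e-01 -4.195e-01 -5.000e-04]
 [-4.195e-01 -9.078e-01 -1.400e-03]
 [ 1.000e-04  1.500e-03 -1.000e+00]]
```

The post is at (0.5235, 0.085), and both views agree to under 1 mm. Its top measures z = 0.1958 against 0.196 expected. The tray is at about (0.442, 0.315) and the track is yawed about +1.2°. Moving above the post.

>>> move_arm(
  moves=[
    [0.1, 0.085, 0, 0, 0, 0],
    [0.3, 0.255, 0, 0, 0, 0],
    [0.55, 0.47, 0, 0, 0, 0],
    [0.8, 0.685, 0, 0, 0, 0],
    [0.98, 0.84, 0, 0, 0, 0],
  ],
  jaw=0,
  newtons=50,
)

```text
clock: 0.6
position: [0.3642, 0.4341, 0.4045]
ee_rot: [0.0, 0.977, -0.215, -0.0]
force: [0.6, -0.1, 0.5]
width: 0.0856
finger_force: 0.0
```

>>> move_arm(
  moves=[
    [0.24, 0.205, 0, 0, 0, 0],
    [0.48, 0.41, 0, 0, 0, 0],
    [0.72, 0.615, 0, 0, 0, 0],
    [0.98, 0.84, 0, 0, 0, 0],
  ],
)

```text
clock: 1.0
position: [0.4439, 0.2603, 0.4046]
ee_rot: [-0.0, 0.977, -0.214, -0.0]
force: [1.0, 0.5, -0.0]
width: 0.0853
finger_force: 0.0
```

>>> move_arm(
  moves=[
    [0.24, 0.205, 0, 0, 0, 0],
    [0.48, 0.41, 0, 0, 0, 0],
    [0.7, 0.6, 0, 0, 0, 0],
    [0.88, 0.755, 0, 0, 0, 0],
    [0.97, 0.83, 0, 0, 0, 0],
    [0.97, 0.83, 0, 0, 0, 0],
    [0.97, 0.83, 0, 0, 0, 0],
  ],
)

```text
clock: 1.7
position: [0.5234, 0.0878, 0.4043]
ee_rot: [0.0, 0.977, -0.215, -0.0]
force: [0.2, 0.5, -0.0]
width: 0.0854
finger_force: 0.0
```

```bash
cat > d.py <<'E'
import sys
from h import *
from scipy.spatial.transform import Rotation as R
s=robot.state();q=s['ee_rot'];M=R.from_quat([*q[1:],q[0]]).as_matrix()
print(s['clock'],s['position'].round(4),s['force'].round(2),s['width'],s['finger_force'],s['joint_pos'].round(3))
print(M.round(4).tolist())
if len(sys.argv)>3:print('delta tool',(M.T@(np.array(list(map(float,sys.argv[1:4])))-s['position'])/.15).round(3))
E
python3 d.py .5235 .085 .32
```

```text
1.7 [0.5234 0.0878 0.4043] [ 0.23  0.51 -0.04] 0.08540919792035741 0.0 [ 0.536  0.122 -0.305 -0.    -1.145  0.601]
[[0.9072, -0.4206, -0.0007], [-0.4206, -0.9072, -0.0002], [-0.0006, 0.0005, -1.0]]
delta tool [0.008 0.016 0.562]
```

>>> move_arm(
  moves=[
    [0.008, 0.016, 0.1, 0, 0, 0],
    [0.008, 0.016, 0.25, 0, 0, 0],
    [0.008, 0.016, 0.4, 0, 0, 0],
    [0.008, 0.016, 0.5, 0, 0, 0],
    [0.008, 0.016, 0.56, 0, 0, 0],
    [0.008, 0.016, 0.56, 0, 0, 0],
  ],
)

```text
clock: 2.3
position: [0.5231, 0.0861, 0.3197]
ee_rot: [0.001, 0.977, -0.214, -0.001]
force: [-0.5, 0.4, 0.4]
width: 0.0856
finger_force: 0.0
```

>>> move_arm(
  moves=[
    [0, 0, 0, 0, 0, 0],
    [0, 0, 0, 0, 0, 0],
    [0, 0, 0, 0, 0, 0],
    [0, 0, 0, 0, 0, 0],
    [0, 0, 0, 0, 0, 0],
    [0, 0, 0, 0, 0, 0],
    [0, 0, 0, 0, 0, 0],
    [0, 0, 0, 0, 0, 0],
  ],
  jaw=255,
  newtons=50,
)

```text
clock: 3.1
position: [0.5237, 0.0853, 0.3211]
ee_rot: [0.0, 0.977, -0.215, 0.0]
force: [-1.3, -0.7, 4.9]
width: 0.0113
finger_force: 48.7
```

>>> move_arm(
  moves=[
    [0, 0, 0, 0, 0, 0],
    [0, 0, 0, 0, 0, 0],
    [0, 0, 0, 0, 0, 0],
    [0, 0, 0, 0, 0, 0],
  ],
)

```text
clock: 3.5
position: [0.5237, 0.0853, 0.3211]
ee_rot: [0.0, 0.977, -0.215, 0.0]
force: [-1.3, -1.5, 4.6]
width: 0.0112
finger_force: 48.8
```

>>> move_arm(
  moves=[
    [0, 0, -0.07, 0, 0, 0],
    [0, 0, -0.2, 0, 0, 0],
    [0, 0, -0.4, 0, 0, 0],
    [0, 0, -0.6, 0, 0, 0],
    [0, 0, -0.8, 0, 0, 0],
    [0, 0, -0.93, 0, 0, 0],
    [0, 0, -1, 0, 0, 0],
    [0, 0, -1, 0, 0, 0],
  ],
)

```text
clock: 4.3
position: [0.5236, 0.0855, 0.4718]
ee_rot: [-0.001, 0.977, -0.215, 0.001]
force: [-0.3, 0.4, -2.3]
width: 0.0114
finger_force: 48.9
```

```bash
python3 d.py .442 .314 .47; python3 - <<'E'
from h import *
im=robot.snapshot('side');c=im[60:300,230:430];cv2.imwrite('pics/s1.png',cv2.resize(c,None,fx=2.5,fy=2.5))
E
```

```text
4.3 [0.5236 0.0855 0.4718] [-0.3   0.43 -2.33] 0.01139890705466362 48.85309159755707 [ 0.532  0.08  -0.196 -0.    -1.292  0.606]
[[0.9078, -0.4193, 0.0018], [-0.4193, -0.9078, 0.0013], [0.0011, -0.0019, -1.0]]
delta tool [-1.133 -1.155  0.013]
```

View pics/s1.png

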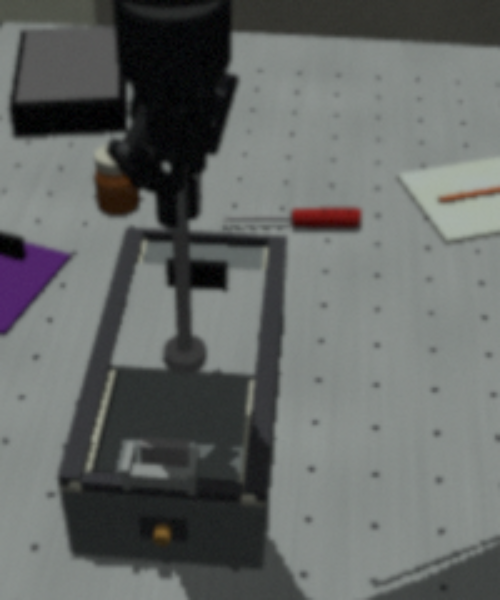

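The post is held upright in the fingers, clear of the opening, with its foot at crop (185,352). Carrying it to the tray.

>>> move_arm(
  moves=[
    [-0.06, -0.06, 0, 0, 0, 0],
    [-0.18, -0.18, 0, 0, 0, 0],
    [-0.32, -0.33, 0, 0, 0, 0],
    [-0.46, -0.47, 0, 0, 0, 0],
    [-0.6, -0.61, 0, 0, 0, 0],
  ],
)

```text
clock: 4.85
position: [0.4793, 0.2076, 0.4691]
ee_rot: [0.001, 0.977, -0.215, -0.001]
force: [1.0, 0.5, -1.8]
width: 0.0113
finger_force: 48.8
```

>>> move_arm(
  moves=[
    [-0.13, -0.14, 0, 0, 0, 0],
    [-0.26, -0.27, 0, 0, 0, 0],
    [-0.38, -0.39, 0, 0, 0, 0],
    [-0.48, -0.49, 0, 0, 0, 0],
    [-0.53, -0.545, 0, 0, 0, 0],
    [-0.53, -0.545, 0, 0, 0, 0],
    [-0.53, -0.545, 0, 0, 0, 0],
  ],
)

```text
clock: 5.55
position: [0.4422, 0.3137, 0.4698]
ee_rot: [0.001, 0.977, -0.214, -0.0]
force: [-0.0, -0.2, -2.2]
width: 0.0113
finger_force: 48.8
```

```bash
python3 d.py .442 .314 .325
```

```text
5.55 [0.4422 0.3137 0.4698] [-0.03 -0.23 -2.2 ] 0.011287429495351161 48.82607102394104 [ 0.979  0.103 -0.176 -0.    -1.294  0.16 ]
[[0.908, -0.4189, -0.001], [-0.4189, -0.908, -0.0014], [-0.0004, 0.0017, -1.0]]
delta tool [-0.002 -0.003  0.966]
```

>>> move_arm(
  moves=[
    [0, 0, 0.1, 0, 0, 0],
    [0, 0, 0.3, 0, 0, 0],
    [0, 0, 0.5, 0, 0, 0],
    [0, 0, 0.7, 0, 0, 0],
    [0, 0, 0.85, 0, 0, 0],
    [0, 0, 0.93, 0, 0, 0],
    [0, 0, 0.965, 0, 0, 0],
    [0, 0, 0.965, 0, 0, 0],
  ],
)

```text
clock: 6.35
position: [0.4427, 0.3135, 0.326]
ee_rot: [0.0, 0.977, -0.215, 0.0]
force: [0.1, 0.5, -2.6]
width: 0.0113
finger_force: 48.8
```

>>> move_arm(
  moves=[
    [0, 0, 0.007, 0, 0, 0],
    [0, 0, 0.014, 0, 0, 0],
    [0, 0, 0.02, 0, 0, 0],
    [0, 0, 0.025, 0, 0, 0],
    [0, 0, 0.028, 0, 0, 0],
    [0, 0, 0.028, 0, 0, 0],
  ],
)

```text
clock: 6.95
position: [0.4424, 0.3138, 0.3218]
ee_rot: [-0.0, 0.977, -0.215, 0.0]
force: [0.6, -0.5, -3.3]
width: 0.0114
finger_force: 48.8
```

>>> move_arm(
  moves=[
    [0, 0, 0.005, 0, 0, 0],
    [0, 0, 0.01, 0, 0, 0],
    [0, 0, 0.013, 0, 0, 0],
    [0, 0, 0.013, 0, 0, 0],
  ],
)

```text
clock: 7.35
position: [0.4424, 0.3137, 0.3197]
ee_rot: [0.0, 0.977, -0.215, -0.0]
force: [-0.8, 0.3, -2.6]
width: 0.0116
finger_force: 48.8
```

>>> move_arm(
  moves=[
    [0, 0, 0.004, 0, 0, 0],
    [0, 0, 0.008, 0, 0, 0],
    [0, 0, 0.008, 0, 0, 0],
  ],
)

```text
clock: 7.65
position: [0.4425, 0.3138, 0.3191]
ee_rot: [-0.0, 0.977, -0.215, 0.0]
force: [-0.4, -0.7, 2.4]
width: 0.0116
finger_force: 49.4
```

The post is down on the tray floor: the force rose from −2.6 to +2.4 N. Releasing it.

>>> move_arm(
  moves=[
    [0, 0, 0, 0, 0, 0],
    [0, 0, 0, 0, 0, 0],
    [0, 0, 0, 0, 0, 0],
    [0, 0, 0, 0, 0, 0],
    [0, 0, 0, 0, 0, 0],
    [0, 0, 0, 0, 0, 0],
    [0, 0, 0, 0, 0, 0],
    [0, 0, 0, 0, 0, 0],
  ],
  jaw=0,
)

```text
clock: 8.45
position: [0.4424, 0.3137, 0.3186]
ee_rot: [0.0, 0.977, -0.215, 0.0]
force: [0.4, 0.9, -0.0]
width: 0.0855
finger_force: 0.0
```

>>> move_arm(
  moves=[
    [0, 0, -0.05, 0, 0, 0],
    [0, 0, -0.15, 0, 0, 0],
    [0, 0, -0.35, 0, 0, 0],
    [0, 0, -0.6, 0, 0, 0],
    [0, 0, -0.65, 0, 0, 0],
    [0, 0, -0.65, 0, 0, 0],
  ],
)

```text
clock: 9.05
position: [0.4426, 0.3139, 0.4183]
ee_rot: [-0.002, 0.977, -0.215, 0.001]
force: [-0.2, 0.9, -0.8]
width: 0.0852
finger_force: 0.0
```

```bash
python3 d.py .5365 -0.125 .41; python3 - <<'E'
from h import *
a=robot.snapshot('side');b=robot.snapshot('top')
cv2.imwrite('pics/s2.png',np.hstack([cv2.resize(a[150:400,230:430],None,fx=2,fy=2),cv2.resize(b[145:270,180:280],None,fx=4,fy=4)]))
E
```

```text
9.05 [0.4426 0.3139 0.4183] [-0.21  0.88 -0.78] 0.0852399834090407 0.0 [ 0.978  0.13  -0.262  0.    -1.175  0.16 ]
[[0.9078, -0.4193, 0.0025], [-0.4194, -0.9078, 0.0033], [0.0009, -0.004, -1.0]]
delta tool [1.795 2.394 0.047]
```

View pics/s2.png

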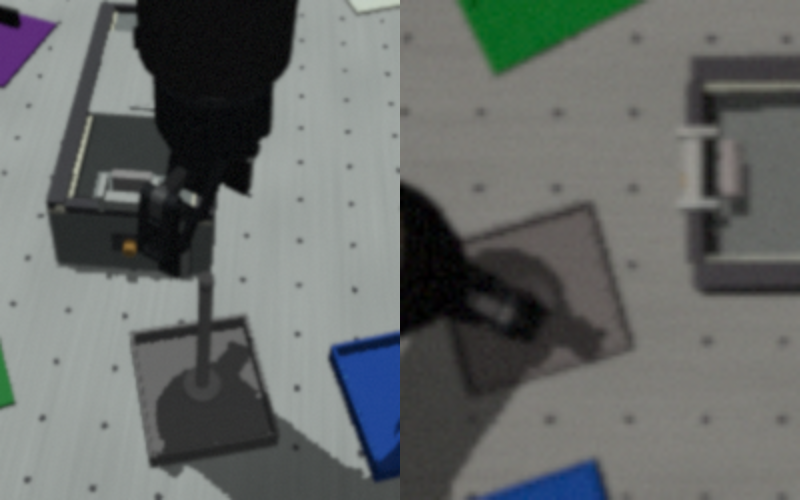

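The post stands upright in the tray, stem from (205,278) to foot (203,385) in the left crop. Next I move behind the pull with the jaw shut, turning the tool to line up with the track.

>>> move_arm(
  moves=[
    [0.06, 0.08, 0, 0, 0, 0],
    [0.18, 0.24, 0, 0, 0, 0],
    [0.32, 0.42, 0, 0, 0, 0],
    [0.46, 0.61, 0, 0, 0, 0],
    [0.6, 0.79, 0, 0, 0, 0],
  ],
  jaw=255,
)

```text
clock: 9.65
position: [0.4741, 0.1664, 0.4149]
ee_rot: [0.001, 0.977, -0.215, -0.001]
force: [0.6, -0.3, -0.5]
width: 0.0118
finger_force: 0.0
```

>>> move_arm(
  moves=[
    [0.15, 0.19, 0, 0, 0, 0],
    [0.3, 0.38, 0, 0, 0, 0],
    [0.44, 0.58, 0, 0, 0, 0],
    [0.58, 0.77, 0, 0, 0, 0],
  ],
)

```text
clock: 10.05
position: [0.5045, 0.0249, 0.415]
ee_rot: [0.001, 0.977, -0.215, -0.001]
force: [0.0, 0.2, 0.3]
width: 0.0003
finger_force: 0.0
```

>>> move_arm(
  moves=[
    [0.12, 0.16, 0, 0, 0, -0.02],
    [0.25, 0.33, 0, 0, 0, -0.05],
    [0.38, 0.5, 0, 0, 0, -0.085],
    [0.48, 0.63, 0, 0, 0, -0.12],
    [0.55, 0.73, 0, 0, 0, -0.144],
    [0.58, 0.77, 0, 0, 0, -0.144],
    [0.58, 0.77, 0, 0, 0, -0.144],
    [0.58, 0.77, 0, 0, 0, -0.144],
  ],
)

```text
clock: 10.85
position: [0.5352, -0.1141, 0.4155]
ee_rot: [-0.0, 1.0, 0.009, -0.001]
force: [0.3, -0.5, 0.6]
width: -0.0001
finger_force: 0.0
```

```bash
python3 d.py .5357 -0.115 .284; python3 - <<'E'
from h import *
a=robot.snapshot('side');b=robot.snapshot('top')
cv2.imwrite('pics/s3.png',np.hstack([cv2.resize(a[130:330,230:390],None,fx=2.5,fy=2.5),cv2.resize(b[145:270,300:400],None,fx=4,fy=4)]))
E
```

```text
10.85 [ 0.5352 -0.1141  0.4155] [ 0.27 -0.45  0.61] -5.46521492748942e-05 0.0 [ 0.148  0.142 -0.254 -0.    -1.176  1.441]
[[0.9998, 0.0178, -0.001], [0.0178, -0.9998, 0.0001], [-0.001, -0.0001, -1.0]]
delta tool [0.004 0.006 0.877]
```

View pics/s3.png

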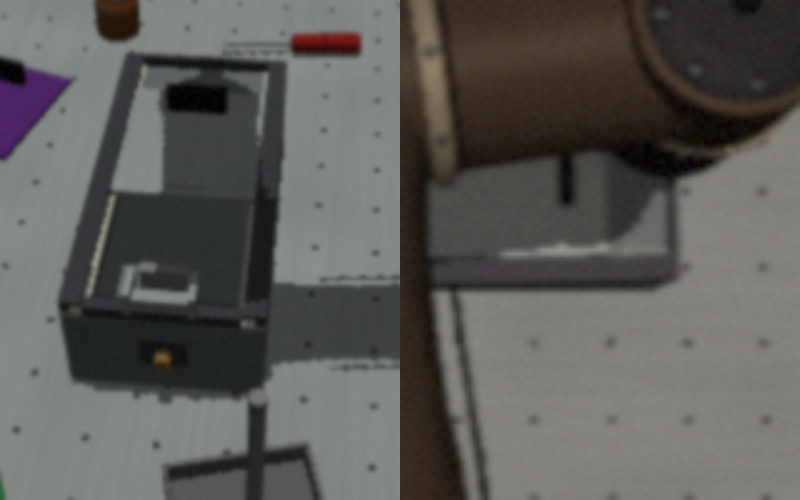

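The scene is unchanged: the hatch is still open with its pull at left crop (197,98), and the post is standing. Descending behind the pull.

>>> move_arm(
  moves=[
    [0.004, 0.006, 0.1, 0, 0, 0],
    [0.004, 0.006, 0.3, 0, 0, 0],
    [0.004, 0.006, 0.5, 0, 0, 0],
    [0.004, 0.006, 0.65, 0, 0, 0],
    [0.004, 0.006, 0.77, 0, 0, 0],
    [0.004, 0.006, 0.84, 0, 0, 0],
    [0.004, 0.006, 0.87, 0, 0, 0],
    [0.004, 0.006, 0.87, 0, 0, 0],
  ],
)

```text
clock: 11.75
position: [0.5362, -0.1148, 0.2856]
ee_rot: [0.0, 1.0, 0.01, -0.0]
force: [-0.5, 0.3, 0.6]
width: -0.0
finger_force: 0.0
```

>>> move_arm(
  moves=[
    [0, -0.02, 0, 0, 0, 0],
    [0, -0.04, 0, 0, 0, 0],
    [0, -0.06, 0, 0, 0, 0],
    [0, -0.08, 0, 0, 0, 0],
    [0, -0.1, 0, 0, 0, 0],
    [0, -0.12, 0, 0, 0, 0],
    [0, -0.14, 0, 0, 0, 0],
    [0, -0.16, 0, 0, 0, 0],
  ],
)

```text
clock: 12.55
position: [0.5356, -0.0911, 0.2857]
ee_rot: [0.0, 1.0, 0.01, -0.0]
force: [0.1, -2.0, 1.2]
width: -0.0002
finger_force: 1.1
```

Contact: about 2 N, as expected on the free run. Running along the free part at 30 mm/s.

>>> move_arm(
  moves=[
    [0, -0.02, 0, 0, 0, 0],
    [0, -0.04, 0, 0, 0, 0],
    [0, -0.06, 0, 0, 0, 0],
    [0, -0.08, 0, 0, 0, 0],
    [0, -0.1, 0, 0, 0, 0],
    [0, -0.12, 0, 0, 0, 0],
    [0, -0.14, 0, 0, 0, 0],
    [0, -0.16, 0, 0, 0, 0],
  ],
)

```text
clock: 13.35
position: [0.5352, -0.0669, 0.2856]
ee_rot: [0.0, 1.0, 0.01, 0.0]
force: [-0.3, -1.9, 1.5]
width: 0.0001
finger_force: 1.3
```

>>> move_arm(
  moves=[
    [0, -0.02, 0, 0, 0, 0],
    [0, -0.04, 0, 0, 0, 0],
    [0, -0.06, 0, 0, 0, 0],
    [0, -0.08, 0, 0, 0, 0],
    [0, -0.095, 0, 0, 0, 0],
    [0, -0.11, 0, 0, 0, 0],
    [0, -0.12, 0, 0, 0, 0],
    [0, -0.13, 0, 0, 0, 0],
  ],
)

```text
clock: 14.15
position: [0.5348, -0.0476, 0.2856]
ee_rot: [0.0, 1.0, 0.01, 0.0]
force: [-0.7, -2.7, 2.1]
width: 0.0002
finger_force: 1.4
```

```bash
python3 d.py .5357 -0.03 .2855
```

```text
14.15 [ 0.5348 -0.0476  0.2856] [-0.66 -2.67  2.11] 0.0001853135583220359 1.4496055617928505 [ 0.277  0.244 -0.451  0.    -0.875  1.314]
[[0.9998, 0.0196, 0.0], [0.0196, -0.9998, -0.0], [0.0, 0.0, -1.0]]
delta tool [ 0.009 -0.117  0.001]
```

>>> move_arm(
  moves=[
    [0, -0.008, 0, 0, 0, 0],
    [0, -0.016, 0, 0, 0, 0],
    [0, -0.024, 0, 0, 0, 0],
    [0, -0.032, 0, 0, 0, 0],
    [0, -0.04, 0, 0, 0, 0],
    [0, -0.048, 0, 0, 0, 0],
    [0, -0.056, 0, 0, 0, 0],
    [0, -0.064, 0, 0, 0, 0],
  ],
)

```text
clock: 14.95
position: [0.5346, -0.038, 0.2856]
ee_rot: [0.0, 1.0, 0.01, -0.0]
force: [0.4, -3.2, 3.0]
width: 0.0
finger_force: 1.6
```

>>> move_arm(
  moves=[
    [0, -0.008, 0, 0, 0, 0],
    [0, -0.016, 0, 0, 0, 0],
    [0, -0.024, 0, 0, 0, 0],
    [0, -0.032, 0, 0, 0, 0],
    [0, -0.04, 0, 0, 0, 0],
    [0, -0.048, 0, 0, 0, 0],
    [0, -0.056, 0, 0, 0, 0],
    [0, -0.064, 0, 0, 0, 0],
  ],
)

```text
clock: 15.75
position: [0.5344, -0.0284, 0.2856]
ee_rot: [0.0, 1.0, 0.01, -0.0]
force: [-0.2, -2.5, 2.6]
width: 0.0003
finger_force: 1.6
```

>>> move_arm(
  moves=[
    [0, -0.008, 0, 0, 0, 0],
    [0, -0.016, 0, 0, 0, 0],
    [0, -0.024, 0, 0, 0, 0],
    [0, -0.032, 0, 0, 0, 0],
    [0, -0.04, 0, 0, 0, 0],
    [0, -0.048, 0, 0, 0, 0],
    [0, -0.056, 0, 0, 0, 0],
    [0, -0.064, 0, 0, 0, 0],
  ],
)

```text
clock: 16.55
position: [0.5342, -0.0188, 0.2856]
ee_rot: [0.0, 1.0, 0.01, -0.0]
force: [-0.0, -3.4, 2.5]
width: 0.0001
finger_force: 1.6
```

>>> move_arm(
  moves=[
    [0, -0.008, 0, 0, 0, 0],
    [0, -0.016, 0, 0, 0, 0],
    [0, -0.024, 0, 0, 0, 0],
    [0, -0.032, 0, 0, 0, 0],
    [0, -0.04, 0, 0, 0, 0],
    [0, -0.048, 0, 0, 0, 0],
    [0, -0.056, 0, 0, 0, 0],
    [0, -0.064, 0, 0, 0, 0],
  ],
)

```text
clock: 17.35
position: [0.534, -0.0092, 0.2856]
ee_rot: [-0.0, 1.0, 0.01, 0.0]
force: [-0.6, -3.5, 2.2]
width: -0.0001
finger_force: 1.6
```

>>> move_arm(
  moves=[
    [0, -0.008, 0, 0, 0, 0],
    [0, -0.016, 0, 0, 0, 0],
    [0, -0.024, 0, 0, 0, 0],
    [0, -0.032, 0, 0, 0, 0],
  ],
)

```text
clock: 17.75
position: [0.5339, -0.0044, 0.2856]
ee_rot: [-0.0, 1.0, 0.01, -0.0]
force: [-0.2, -3.7, 3.1]
width: 0.0001
finger_force: 1.6
```

>>> move_arm(
  moves=[
    [0, -0.008, 0, 0, 0, 0],
    [0, -0.016, 0, 0, 0, 0],
    [0, -0.024, 0, 0, 0, 0],
    [0, -0.032, 0, 0, 0, 0],
  ],
)

```text
clock: 18.15
position: [0.5338, 0.0004, 0.2856]
ee_rot: [0.0, 1.0, 0.01, 0.0]
force: [-0.6, -2.7, 2.2]
width: -0.0005
finger_force: 1.6
```

>>> move_arm(
  moves=[
    [0, -0.008, 0, 0, 0, 0],
    [0, -0.016, 0, 0, 0, 0],
    [0, -0.024, 0, 0, 0, 0],
    [0, -0.032, 0, 0, 0, 0],
  ],
)

```text
clock: 18.55
position: [0.5337, 0.0052, 0.2856]
ee_rot: [0.0, 1.0, 0.01, -0.0]
force: [-0.9, -4.5, 2.7]
width: -0.0003
finger_force: 1.6
```

>>> move_arm(
  moves=[
    [0, -0.008, 0, 0, 0, 0],
    [0, -0.016, 0, 0, 0, 0],
    [0, -0.024, 0, 0, 0, 0],
  ],
)

```text
clock: 18.85
position: [0.5337, 0.0089, 0.2856]
ee_rot: [0.0, 1.0, 0.01, 0.0]
force: [-0.4, -2.6, 2.1]
width: 0.0001
finger_force: 1.6
```

>>> move_arm(
  moves=[
    [0, -0.008, 0, 0, 0, 0],
    [0, -0.016, 0, 0, 0, 0],
    [0, -0.024, 0, 0, 0, 0],
  ],
)

```text
clock: 19.15
position: [0.5336, 0.0124, 0.2856]
ee_rot: [0.0, 1.0, 0.01, 0.0]
force: [-0.9, -2.9, 3.1]
width: 0.0001
finger_force: 1.6
```

>>> move_arm(
  moves=[
    [0, -0.008, 0, 0, 0, 0],
    [0, -0.016, 0, 0, 0, 0],
    [0, -0.024, 0, 0, 0, 0],
  ],
)

```text
clock: 19.45
position: [0.5335, 0.016, 0.2856]
ee_rot: [0.0, 1.0, 0.01, -0.0]
force: [0.7, -3.4, 2.6]
width: -0.0003
finger_force: 1.6
```

>>> move_arm(
  moves=[
    [0, -0.008, 0, 0, 0, 0],
    [0, -0.016, 0, 0, 0, 0],
    [0, -0.024, 0, 0, 0, 0],
  ],
)

```text
clock: 19.75
position: [0.5334, 0.0195, 0.2856]
ee_rot: [0.0, 1.0, 0.01, -0.0]
force: [1.0, -5.5, 1.6]
width: -0.0
finger_force: 3.1
```

>>> move_arm(
  moves=[
    [0, -0.007, 0, 0, 0, 0],
    [0, -0.014, 0, 0, 0, 0],
  ],
)

```text
clock: 19.95
position: [0.5334, 0.0213, 0.2856]
ee_rot: [0.0, 1.0, 0.01, -0.0]
force: [0.3, -6.1, 3.4]
width: -0.0002
finger_force: 3.3
```

>>> move_arm(
  moves=[
    [0, -0.007, 0, 0, 0, 0],
    [0, -0.014, 0, 0, 0, 0],
  ],
)

```text
clock: 20.15
position: [0.5333, 0.0233, 0.2856]
ee_rot: [0.0, 1.0, 0.01, -0.0]
force: [-0.3, -7.0, 2.7]
width: 0.0
finger_force: 3.5
```

>>> move_arm(
  moves=[
    [0, -0.007, 0, 0, 0, 0],
    [0, -0.014, 0, 0, 0, 0],
  ],
)

```text
clock: 20.35
position: [0.5332, 0.0253, 0.2856]
ee_rot: [0.001, 1.0, 0.01, -0.0]
force: [0.4, -6.3, 3.3]
width: 0.0
finger_force: 3.7
```

>>> move_arm(
  moves=[
    [0, -0.007, 0, 0, 0, 0],
    [0, -0.014, 0, 0, 0, 0],
  ],
)

```text
clock: 20.55
position: [0.5331, 0.0274, 0.2856]
ee_rot: [0.001, 1.0, 0.01, -0.0]
force: [0.9, -7.5, 2.5]
width: 0.0001
finger_force: 3.7
```

>>> move_arm(
  moves=[
    [0, -0.007, 0, 0, 0, 0],
    [0, -0.014, 0, 0, 0, 0],
  ],
)

```text
clock: 20.75
position: [0.5332, 0.0294, 0.2856]
ee_rot: [0.001, 1.0, 0.01, -0.0]
force: [1.9, -9.1, 1.5]
width: -0.0005
finger_force: 4.6
```

>>> move_arm(
  moves=[
    [0, -0.006, 0, 0, 0, 0],
    [0, -0.012, 0, 0, 0, 0],
  ],
)

```text
clock: 20.95
position: [0.5333, 0.031, 0.2856]
ee_rot: [0.001, 1.0, 0.01, -0.0]
force: [3.0, -9.8, 0.8]
width: -0.0003
finger_force: 5.1
```

>>> move_arm(
  moves=[
    [0, -0.005, 0, 0, 0, 0],
    [0, -0.01, 0, 0, 0, 0],
  ],
)

```text
clock: 21.15
position: [0.5334, 0.0325, 0.2857]
ee_rot: [0.001, 1.0, 0.01, -0.0]
force: [3.4, -11.5, 1.7]
width: -0.0002
finger_force: 5.9
```

>>> move_arm(
  moves=[
    [0, -0.005, 0, 0, 0, 0],
    [0, -0.01, 0, 0, 0, 0],
  ],
)

```text
clock: 21.35
position: [0.5333, 0.0336, 0.2857]
ee_rot: [0.001, 1.0, 0.01, -0.0]
force: [3.0, -13.4, 2.3]
width: -0.0002
finger_force: 6.9
```

>>> move_arm(
  moves=[
    [0, -0.005, 0, 0, 0, 0],
    [0, -0.008, 0, 0, 0, 0],
  ],
)

```text
clock: 21.55
position: [0.5333, 0.0345, 0.2857]
ee_rot: [0.001, 1.0, 0.01, -0.0]
force: [3.8, -16.9, 2.2]
width: 0.0004
finger_force: 8.1
```

>>> move_arm(
  moves=[
    [0, 0, 0, 0, 0, 0],
    [0, 0, 0, 0, 0, 0],
  ],
)

```text
clock: 21.75
position: [0.5332, 0.0345, 0.2857]
ee_rot: [0.001, 1.0, 0.01, -0.0]
force: [3.9, -15.8, 1.4]
width: -0.0
finger_force: 7.4
```

>>> move_arm(
  moves=[
    [0, -0.003, 0, 0, 0, 0],
    [0, -0.003, 0, 0, 0, 0],
  ],
)

```text
clock: 21.95
position: [0.5333, 0.0347, 0.2858]
ee_rot: [0.002, 1.0, 0.01, -0.0]
force: [4.5, -16.9, 1.8]
width: -0.0003
finger_force: 8.4
```

About 17 N reached. I'll back off slowly: if the catch holds, the force should vanish within about a millimetre.

>>> move_arm(
  moves=[
    [0, 0.004, 0, 0, 0, 0],
    [0, 0.007, 0, 0, 0, 0],
  ],
)

```text
clock: 22.15
position: [0.5333, 0.0342, 0.2856]
ee_rot: [0.001, 1.0, 0.01, -0.0]
force: [2.3, -9.9, 2.1]
width: -0.0003
finger_force: 5.1
```

>>> move_arm(
  moves=[
    [0, 0.004, 0, 0, 0, 0],
    [0, 0.007, 0, 0, 0, 0],
  ],
)

```text
clock: 22.35
position: [0.5334, 0.0336, 0.2856]
ee_rot: [0.001, 1.0, 0.01, 0.0]
force: [3.0, -8.8, 1.5]
width: -0.0002
finger_force: 4.4
```

>>> move_arm(
  moves=[
    [0, 0.004, 0, 0, 0, 0],
    [0, 0.007, 0, 0, 0, 0],
  ],
)

```text
clock: 22.55
position: [0.5334, 0.0328, 0.2856]
ee_rot: [0.0, 1.0, 0.01, 0.0]
force: [2.7, -7.2, 1.2]
width: -0.0
finger_force: 3.7
```

>>> move_arm(
  moves=[
    [0, 0.004, 0, 0, 0, 0],
    [0, 0.007, 0, 0, 0, 0],
  ],
)

```text
clock: 22.75
position: [0.5335, 0.0319, 0.2857]
ee_rot: [0.0, 1.0, 0.01, 0.0]
force: [2.3, -5.2, 1.5]
width: 0.0004
finger_force: 2.9
```

>>> move_arm(
  moves=[
    [0, 0.004, 0, 0, 0, 0],
    [0, 0.007, 0, 0, 0, 0],
  ],
)

```text
clock: 22.95
position: [0.5333, 0.0314, 0.2855]
ee_rot: [-0.0, 1.0, 0.01, 0.0]
force: [-0.1, -0.5, -0.4]
width: -0.0001
finger_force: 0.4
```

The force vanished abruptly near y = 0.0315 (−5.2 to −0.5 N), which suggests the catch is holding the hatch. Backing away to check with the camera.

>>> move_arm(
  moves=[
    [0, 0.04, 0, 0, 0, 0],
    [0, 0.08, 0, 0, 0, 0],
    [0, 0.13, -0.05, 0, 0, 0],
    [0, 0.15, -0.3, 0, 0, 0],
    [0, 0.15, -0.6, 0, 0, 0],
    [0, 0.15, -0.8, 0, 0, 0],
    [0, 0.15, -0.85, 0, 0, 0],
  ],
)

```text
clock: 23.65
position: [0.5342, 0.0083, 0.4178]
ee_rot: [-0.001, 1.0, 0.01, 0.003]
force: [-0.1, -0.1, 0.4]
width: 0.0
finger_force: 0.0
```

```bash
python3 d.py; python3 - <<'E'
from h import *
a=robot.snapshot('side')
cv2.imwrite('pics/s4.png',cv2.convertScaleAbs(cv2.resize(a[140:300,240:400],None,fx=3.7,fy=3.7,interpolation=cv2.INTER_CUBIC),alpha=1.5))
def pull(im):
    g=cv2.cvtColor(im,cv2.COLOR_BGR2GRAY)[190:250,285:330]
    n,l,st,c=cv2.connectedComponentsWithStats((g<25).astype(np.uint8));return [(st[i],(c[i]+[285,190]).round(2)) for i in range(1,n) if st[i][4]>15]
print(pull(a)); print('pred', [(y,proj('side',[.5335,y,.116]).round(1)) for y in(.03,.036,.042)])
E
```

```text
23.65 [0.5342 0.0083 0.4178] [-0.08 -0.13  0.36] 1.1834929589939825e-05 0.0 [ 3.830e-01  1.160e-01 -2.800e-01  1.000e-03 -1.168e+00  1.207e+00]
[[0.9998, 0.0196, 0.0066], [0.0196, -0.9998, 0.0017], [0.0066, -0.0016, -1.0]]
[(array([  4,   9,  26,  13, 289], dtype=int32), array([301.54, 204.64]))]
pred [(0.03, array([303.9, 199.2])), (0.036, array([303.6, 201. ])), (0.042, array([303.2, 202.8]))]
```

View pics/s4.png

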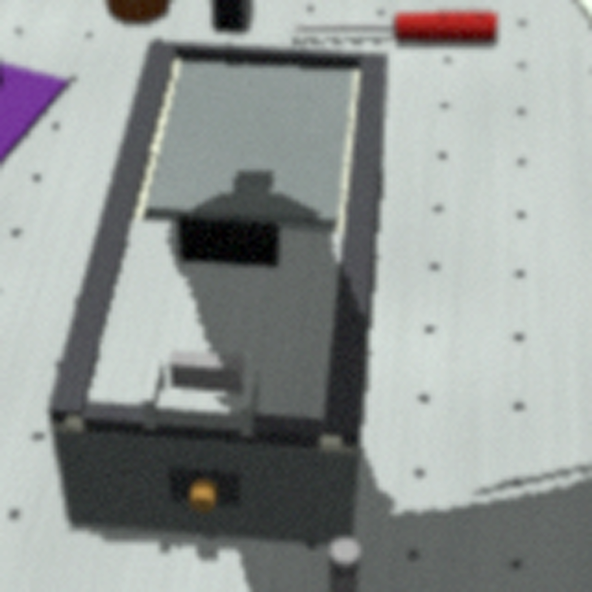

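The picture shows the hatch closed up to the catch housing, with its pull at crop (229,242), and the post standing. To be sure it is latched, I'll tug the front of the pull back with a few newtons.

>>> move_arm(
  moves=[
    [0, -0.2, 0, 0, 0, 0],
    [0, -0.45, 0, 0, 0, 0],
    [0, -0.45, 0.2, 0, 0, 0],
    [0, -0.45, 0.4, 0, 0, 0],
    [0, -0.45, 0.6, 0, 0, 0],
    [0, -0.45, 0.75, 0, 0, 0],
    [0, -0.45, 0.85, 0, 0, 0],
    [0, -0.45, 0.85, 0, 0, 0],
  ],
)

```text
clock: 24.5
position: [0.5311, 0.0754, 0.2826]
ee_rot: [0.001, 1.0, 0.009, -0.003]
force: [0.4, -0.0, 0.7]
width: -0.0002
finger_force: 0.0
```

>>> move_arm(
  moves=[
    [0, 0.01, 0, 0, 0, 0],
    [0, 0.02, 0, 0, 0, 0],
    [0, 0.03, 0, 0, 0, 0],
    [0, 0.04, 0, 0, 0, 0],
    [0, 0.05, 0, 0, 0, 0],
    [0, 0.055, 0, 0, 0, 0],
    [0, 0.06, 0, 0, 0, 0],
  ],
)

```text
clock: 25.2
position: [0.5327, 0.0681, 0.2862]
ee_rot: [-0.001, 1.0, 0.01, 0.001]
force: [-3.1, 10.8, 3.4]
width: 0.0002
finger_force: 5.2
```

>>> move_arm(
  moves=[
    [0, 0, 0, 0, 0, 0],
    [0, 0, 0, 0, 0, 0],
    [0, 0, 0, 0, 0, 0],
  ],
)

```text
clock: 25.5
position: [0.5327, 0.0682, 0.2862]
ee_rot: [-0.001, 1.0, 0.01, 0.001]
force: [-2.5, 7.3, 4.2]
width: -0.0002
finger_force: 3.7
```

The hatch stands still under a 7–11 N backward tug, so the catch is holding. Backing off and comparing the pull's image position.

>>> move_arm(
  moves=[
    [0, -0.03, 0, 0, 0, 0],
    [0, -0.07, 0, 0, 0, 0],
    [0, -0.07, -0.2, 0, 0, 0],
    [0, -0.07, -0.5, 0, 0, 0],
    [0, -0.07, -0.8, 0, 0, 0],
    [0, -0.07, -0.95, 0, 0, 0],
    [0, 0.3, -0.95, 0, 0, 0],
    [0, 0.45, -0.95, 0, 0, 0],
  ],
)

```text
clock: 26.3
position: [0.5336, -0.0012, 0.4292]
ee_rot: [-0.0, 1.0, 0.011, 0.001]
force: [0.2, 0.2, -0.3]
width: 0.0001
finger_force: 0.0
```

```bash
python3 d.py; python3 - <<'E'
from h import *
a=robot.snapshot('side')
cv2.imwrite('pics/s5.png',cv2.convertScaleAbs(cv2.resize(a[160:400,240:400],None,fx=2.4,fy=2.4,interpolation=cv2.INTER_CUBIC),alpha=1.5))
g=cv2.cvtColor(a,cv2.COLOR_BGR2GRAY)[190:250,285:330]
n,l,st,c=cv2.connectedComponentsWithStats((g<25).astype(np.uint8));print([(st[i],(c[i]+[285,190]).round(2)) for i in range(1,n) if st[i][4]>15])
E
```

```text
26.3 [ 0.5336 -0.0012  0.4292] [ 0.18  0.18 -0.31] 5.2114495815914824e-05 0.0 [ 0.366  0.109 -0.261  0.    -1.199  1.226]
[[0.9998, 0.021, 0.0016], [0.021, -0.9998, 0.0002], [0.0016, -0.0002, -1.0]]
[(array([  4,   8,  26,  14, 293], dtype=int32), array([301.48, 204.52]))]
```

View pics/s5.png

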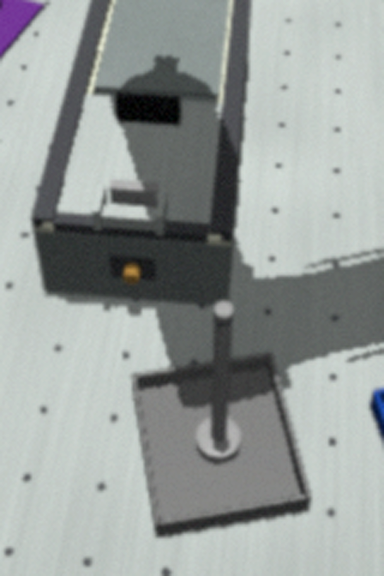

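The pull moved only 0.1 px (about 0.4 mm), so the catch holds. The post stands in the tray with its foot at (218,437), and the robot is clear of everything. Handing in.

```bash
python3 -c "
from station import robot
print(robot.sign_off())"
```

```text
the job is handed in; nothing more can be done
None
```

The post stands upright in the grey tray, the hatch is shut and its catch held against a 7–11 N backward tug, the robot is clear of everything, and the job is handed in; no verdict came back.

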